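Move the honed gouges to the carrying rack in order and lock the row

ROBOT

A 6-joint arm with a two-finger parallel gripper is mounted at the origin on a cart in front of the work surface, level with it; the furniture and walls round the work are solid. World frame = base frame: x ahead of the robot, y to its left, z up, the work surface at z = 0. Lengths are in mm, angles in degrees, forces in N, time in s.
With the tool pointing down it reaches from about 300 to 850 mm from the base axis. Payload 4.2 kg.
Tool frame: the origin (TCP) lies on the centre line of the jaws, within the pads' length; the fingertips stand 14 mm ahead of it and the grasp point (between the pads) lies 5 mm behind it (env.finger_overhang is the z of the fingertips in the tool frame, in mm); z points along the fingers, y is the line along which they close (so a half turn about z gives the same grasp; the last joint's range is limited). The gripper opens to 91 mm and grips with 3 to 60 N. Pads are 32 mm wide; open, the fingers measure 118 mm over their backs; the gripper's body (76 mm by 178 mm) begins 60 mm behind the grasp point.
Start: joints at [-75.745, 18.312, 89.639, -0, 72.044, -1.146], TCP at [152.708, -554.366, 227.976] pointing down, gripper open.
Joint ranges: [-177.97, 177.97], [-48.28, 115.42], [12.27, 149.76], [-77.06, 257.06], [2.81, 150.46], [-146.56, 146.56]. Speed limits (degrees/s): [147.25, 147.25, 180, 180, 180, 180].

INTERFACE

Orientations are given as [roll, pitch, yaw] about the fixed x, y, z axes, in that order (R = Rz(yaw) Ry(pitch) Rx(roll)).
In Python, from workcell import sensors, viewer, env gives the robot as it stands. The module is installed in compiled form; this text tells all that it offers.
- The arm moves only by the tool step_arm, never from a script. Its argument "plan" is one flat list of numbers, 6 for each row, row after row: the shift along the tool's x, y, z in cm, then the turn, a rotation vector about the tool's x, y, z in rad. In form: [x, y, z, wx, wy, wz, x, y, z, wx, wy, wz, ...]. A call has 1 to 5 rows; each row shifts and turns the commanded pose from where the row before left it, along the tool's axes as they then stand; what a row does not reach is not made up. A row lasts 1/12 s, in which the tool goes at most 41.7 mm and 7.16 degrees, less where a joint would pass 70% of its speed; a pose out of reach is approached as far as the arm can. A call is refused whole if a number of a shift passes 4.17 or a number of a turn 0.125, either way. A call with a gripper value outside its range is refused whole. "hand" is the finger opening in cm, from 0 to 9.12, set as the call begins (left out, the last holds). The fingers move at their own pace and stop on an object; "newtons" is the grip in N (left out, the last holds). Time passes only in rows, so rows that do not move let the fingers close. It gives the time, the measured TCP pose, the force, the opening and the grip force at its end, in the units of the state.
- sensors.state(): the state, without advancing time (a new reading comes with each control period).
- viewer.grab_frame(name): name is "scene" or "top" or "wrist"; returns a dict with "img" (384x512x3 uint8, red, green, blue), "fx", "fy", "cx", "cy" (pixels), "position" and "attitude" of the camera in the world. Camera axes: x right, y down, z forward; pixel columns grow to the right and rows downward; lengths in mm; the calibration is good to about 2 mm. A picture is of the moment at which its call begins. There is no depth.
- env.job_done(): hands the job in; it is judged then, once.
Trained networks look in a picture, given as the dict that the camera call returned (one of the last four; its "shot" number tells which), for a name from the list of things; names that differ only in an ending like _2 or _b are one class to them, and where a whole thing is asked for, a point or a joint stands for the part that bears it (a point fixed in the world has none). Each returns a list of dicts, best first, with "score" (0 to 1); they miss things now and then, are a little off and sometimes report something else, mostly with a low value. They report only what shows in the picture. A call takes as long as a camera call.
- viewer.boxes_of(name, picture): "location" ([column, row] in pixels, amid what is visible of it).
- viewer.pinpoint(name, picture): "location" ([column, row] in pixels: a listed point, or the origin of a listed thing).
The state is a dict: "time_s": time; "qpos": joint angles; "qvel": joint speeds; "effort": joint torques, N m; "ee_pos": TCP position; "ee_rot": TCP orientation; "force": force on the tool from outside, world axes, zero at the start; "torque": the same for the moment, N m; "gripper_width": finger opening in mm; "gripper_force": force on a finger pad.
Only numpy, scipy, OpenCV 4.12 (cv2) and the standard library are available. Lean on these libraries where they do the work, as an engineer would, in place of code of your own. Each camera call takes 0.05 s, during which the arm holds its last target. There are 200 camera calls.

TASK

The four freshly honed gouges lie in the notched honing rack in the order in which I shall use them: move each across to the carrying rack (the one with the forked end cheeks), into the notch with the same place in the row, so that they keep their order from left to right and lie just as they did, handles toward you and resting in both rails. Then lay the keeper batten across the row, down in the forks of both end cheeks and centred, so that no gouge can roll or lift out, and leave the big gouge, the sanding block and the wood offcut where they lie.

Things in the scene. Friction and masses are not known exactly. Their poses are not given: they have to be found in the camera images.
- gouge_25mm: carving gouge 234 mm long, with a pale wooden handle and a blade that flares like a fishtail, cutting edge 25 mm wide. Origin half way along, at the underside; +x runs from the edge to the butt of the handle. The handle's straight part (23 mm thick, 8-sided, axis 12 mm above the origin) spans x = 34 to 107 mm: grip it from above at x = 61 mm, near its balance. 143 g
- gouge_18mm: carving gouge 222 mm long, the shortest, with a dark brown handle that has a pale section next to the blade, cutting edge 18 mm wide. Origin half way along, at the underside; +x runs from the edge to the butt of the handle. The handle's straight part (22 mm thick, 8-sided, axis 11 mm above the origin) spans x = 31 to 102 mm: grip it from above at x = 61 mm, near its balance. 119 g
- gouge_12mm: carving gouge 262 mm long, with a plain tan-brown handle and a long straight blade, cutting edge 12 mm wide. Origin half way along, at the underside; +x runs from the edge to the butt of the handle. The handle's straight part (24 mm thick, 8-sided, axis 12 mm above the origin) spans x = 47 to 122 mm: grip it from above at x = 61 mm, near its balance. 114 g
- gouge_8mm: carving gouge 281 mm long, the longest, with a dark red-brown handle and a slender blade, cutting edge 8 mm wide. Origin half way along, at the underside; +x runs from the edge to the butt of the handle. The handle's straight part (26 mm thick, 8-sided, axis 13 mm above the origin) spans x = 54 to 131 mm: grip it from above at x = 61 mm, near its balance. 114 g
- honing_rack: pale fixed board 300 x 256 mm that holds the gouges at the start. Origin on the bench, mid row, midway between 2 notched rails; x away from robot, y left along the row. Rails at x = -33, 33 mm (14 thick, tops at z = 50), notches at y = -84, -28, 28, 84 mm, floor z = 34, 30 wide, 44 at the mouth. A gouge lies across both rails: origin at x = 61, z = 34 mm, its +x toward -x (butt to robot)
- carrying_rack: darker fixed board 300 x 290 mm, the empty rack to fill, left or right of the honing rack; the same axes, rails and notches, gouges lie in it in the same way. Also an end cheek 14 mm thick at y = -136 and 136 mm, forked on top: slot at x = 0, 24 mm wide at its floor (z = 64 mm), 34 at the mouth (z = 92). The keeper lies in both slots: its origin at x = 0, y = 0, z = 64, its y along the row
- keeper: a straight pale wooden batten 306 mm long (along its y), 14 mm wide (x), 18 mm high (z), 60 g, lying on the bench at the right of the racks; origin at the middle of its underside. Grip it at the middle, across its 14 mm.
- big_gouge: a heavy gouge 215 mm long with a 32 mm fishtail edge and a brown handle, lying flat on the bench at the left, in no rack; handle along +x from the origin, at most 38 mm wide and 54 mm high; a bystander.
- sanding_block: a cork-brown sanding block, 62 x 105 x 31 mm, lying at the left, origin at the middle of its underside; a bystander.
- wood_plug: a plain pale rectangular wood offcut, 42 x 85 x 24 mm, origin at the middle of its underside; a bystander.

How it is judged (in metres and radians):
On the way, in this order (a step that is already met when the one before it is completed fails the run):
1. all four gouges lie in the notches of the carrying rack, in the order they had in the honing rack (x of gouge_25mm in the frame of carrying_rack between 0.045 and 0.077 m and y of gouge_25mm in the frame of carrying_rack between -0.098 and 0.098 m and z of gouge_25mm in the frame of carrying_rack between 0.029 and 0.042 m and angle between the x axis of each of gouge_25mm, gouge_18mm, gouge_12mm, gouge_8mm and the x axis of carrying_rack, either way round below 0.15 rad and distance of gouge_25mm from where it was at the start of the episode between 0.278 and 0.337 m and x of gouge_18mm in the frame of carrying_rack between 0.045 and 0.077 m and y of gouge_18mm in the frame of carrying_rack between -0.098 and 0.098 m and z of gouge_18mm in the frame of carrying_rack between 0.029 and 0.042 m and distance of gouge_18mm from where it was at the start of the episode between 0.278 and 0.337 m and x of gouge_12mm in the frame of carrying_rack between 0.045 and 0.077 m and y of gouge_12mm in the frame of carrying_rack between -0.098 and 0.098 m and z of gouge_12mm in the frame of carrying_rack between 0.029 and 0.042 m and distance of gouge_12mm from where it was at the start of the episode between 0.278 and 0.337 m and x of gouge_8mm in the frame of carrying_rack between 0.045 and 0.077 m and y of gouge_8mm in the frame of carrying_rack between -0.098 and 0.098 m and z of gouge_8mm in the frame of carrying_rack between 0.029 and 0.042 m and distance of gouge_8mm from where it was at the start of the episode between 0.278 and 0.337 m), for 0.2 s.
2. the keeper batten lies down in both forks (x of keeper in the frame of carrying_rack between -0.012 and 0.012 m and y of keeper in the frame of carrying_rack between -0.012 and 0.012 m and z of keeper in the frame of carrying_rack between 0.059 and 0.069 m and angle between the y axis of keeper and the y axis of carrying_rack, either way round below 0.07 rad and angle between keeper's own z axis and vertical below 0.15 rad), for 0.2 s.
At the end, for the whole second after the job is handed in: Gouges at rest down in both rails of the carrying rack (underside 29-42 mm high), blades away, middles within 16 mm of their place lengthwise, 0.15 rad, each in the notch of the same number from the left as before; keeper in both forks, middle within 12 mm, 59-69 mm high, 0.07 rad (all of step 1 and all of step 2 and linear speed of each of gouge_25mm, gouge_18mm, gouge_12mm, gouge_8mm, keeper below 0.02 m/s); the robot touches nothing.
It fails at once if a bystander (big gouge, sanding block, wood offcut) is pushed more than 20 mm (distance of any of big_gouge, sanding_block, wood_plug from where it was at the start of the episode above 0.02 m).
It also fails if it takes over 115 s, if anything falls off the work surface, if the arm or the gripper's body presses on something with over 40 N, if the wrist force passes 120 N, or if a joint passes its speed limit or range.

## Working session

There is one attempt and no reset: what is moved stays moved. The work goes in short steps, Python scripts to look and compute and a tool call to move; the robot and the scene stay as the last step left them, time stands still between calls to the robot, and variables do not carry over. Pictures are saved under pics/ and viewed, at most 14 in all, crops included, and the job is handed in when it is done.

Besides the shell and the picture viewer there is one more tool, called as name(argument=value, ...) on one line, values as JSON. step_arm: Moves the arm, as the interface text tells. Its arguments: {"type":"object","properties":{"plan":{"type":"array","items":{"type":"number"}},"hand":{"type":"number"},"newtons":{"type":"number"}},"required":["plan"]}

```bash
mkdir -p pics; cat > h.py <<'E'
import numpy as np,cv2
from scipy.spatial.transform import Rotation as R
from workcell import sensors,viewer,env
def att(f):
    a=np.array(f["attitude"],float)
    return a if a.shape==(3,3) else (R.from_euler('xyz',a,degrees=True).as_matrix() if a.size==3 else R.from_quat(a).as_matrix())
def px2w(f,px,z):
    d=att(f)@np.array([(px[0]-f["cx"])/f["fx"],(px[1]-f["cy"])/f["fy"],1])
    p=np.array(f["position"],float); return p+d*(z-p[2])/d[2]
def w2px(f,w):
    c=att(f).T@(np.array(w,float)-f["position"]); return [f["cx"]+f["fx"]*c[0]/c[2],f["cy"]+f["fy"]*c[1]/c[2]]
def save(f,n,s=1.5): cv2.imwrite(f"pics/{n}.png",cv2.resize(f["img"][:,:,::-1],None,fx=s,fy=s,interpolation=cv2.INTER_CUBIC))
E
python3 - <<'E'
from h import *
print(sensors.state()["ee_rot"],sensors.state()["time_s"])
Z=dict(gouge_25mm=34,gouge_18mm=34,gouge_12mm=34,gouge_8mm=34,honing_rack=0,carrying_rack=0,keeper=0,big_gouge=0,sanding_block=0,wood_plug=0)
for n in("top","scene"):
    f=viewer.grab_frame(n); save(f,n+"0",1.5)
    print(n,f["position"],f["attitude"],f["fx"])
    for k,z in Z.items():
        for m in (viewer.pinpoint,):
            print(k,[(np.round(o["location"]),round(o["score"],2),np.round(px2w(f,o["location"],z)[:2])) for o in m(k,f)[:2]])
E
```

```text
[-1.79897588e+02 -8.08880061e-04  1.54004159e+01] 0.0
top [ 357.12586863  -22.02402777 1493.01869898] [-171.73935681    0.20705356  -90.95852226] 434.47072677597487
gouge_25mm [(array([187., 201.]), 0.87, array([543., 207.])), (array([283., 225.]), 0.46, array([ 457., -116.]))]
gouge_18mm [(array([202., 198.]), 0.84, array([552., 157.]))]
gouge_12mm [(array([172., 196.]), 0.96, array([560., 256.]))]
gouge_8mm [(array([218., 201.]), 0.78, array([541., 101.])), (array([134., 220.]), 0.71, array([481., 386.]))]
honing_rack [(array([193., 219.]), 0.82, array([484., 193.]))]
carrying_rack [(array([282., 223.]), 0.74, array([ 466., -114.]))]
keeper [(array([368., 229.]), 0.61, array([ 441., -410.])), (array([134., 167.]), 0.58, array([670., 399.]))]
big_gouge [(array([136., 222.]), 0.87, array([477., 388.])), (array([366., 160.]), 0.19, array([ 679., -414.]))]
sanding_block [(array([138., 168.]), 0.8, array([668., 386.]))]
wood_plug [(array([367., 160.]), 0.75, array([ 679., -418.]))]
scene [-330.53930908  775.86096108  612.51181518] [-114.13121462    1.48183579 -132.69083614] 355.18022413824895
gouge_25mm [(array([207., 227.]), 0.51, array([548., 200.]))]
gouge_18mm [(array([219., 224.]), 0.7, array([533., 162.])), (array([299., 177.]), 0.35, array([ 624., -351.]))]
gouge_12mm [(array([189., 234.]), 0.66, array([553., 268.]))]
gouge_8mm [(array([233., 217.]), 0.75, array([539.,  93.]))]
honing_rack [(array([225., 241.]), 0.75, array([480., 178.]))]
carrying_rack [(array([292., 213.]), 0.65, array([ 456., -124.]))]
keeper [(array([341., 192.]), 0.66, array([ 439., -411.])), (array([295., 174.]), 0.31, array([ 716., -434.]))]
big_gouge [(array([168., 270.]), 0.94, array([473., 397.])), (array([222., 222.]), 0.5, array([593., 106.]))]
sanding_block [(array([133., 242.]), 0.96, array([689., 401.]))]
wood_plug [(array([297., 177.]), 0.67, array([ 689., -418.]))]
```

View pics/top0.png

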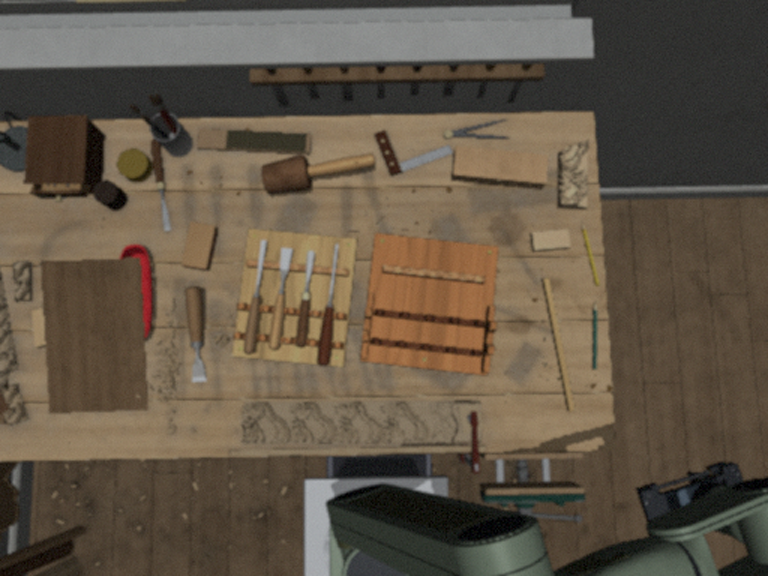

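View pics/scene0.png

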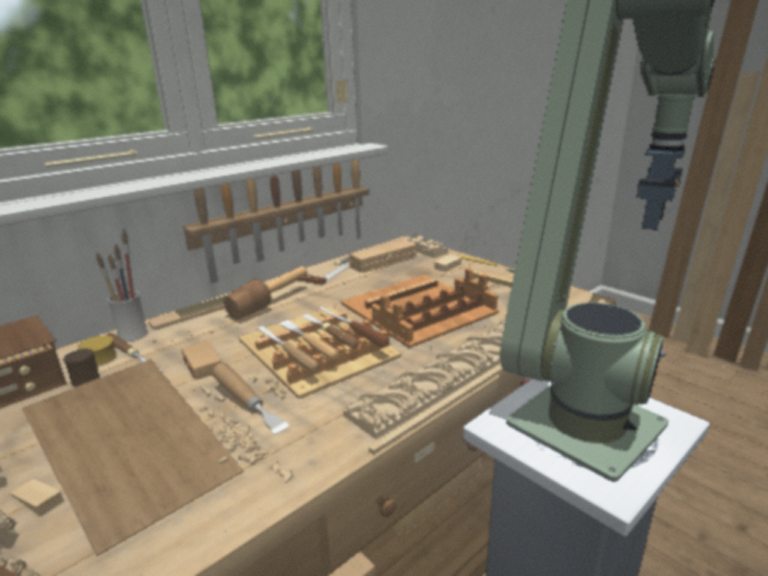

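Top view: left-to-right (world +y to −y) the order is 12, 25, 18, 8 mm; the carrying rack (orange) is to the right at about px (430,300), and the keeper runs (546,280)–(571,408). Both racks are rotated by a few degrees.

```bash
cat >> h.py <<'E'
def rel(target,yaw=None):
    "cm shift in tool axes to world target, and wz turn (rad, total) to yaw (deg)"
    s=sensors.state(); Rm=R.from_euler('xyz',s["ee_rot"],degrees=True)
    d=Rm.inv().apply(np.array(target)-s["ee_pos"])/10
    w=None
    if yaw is not None: w=(Rm.inv()*R.from_euler('xyz',[180,0,yaw],degrees=True)).as_rotvec()
    print("pos",np.round(s["ee_pos"],1),"rot",np.round(s["ee_rot"],2),"t",round(s["time_s"],2),"w",round(s["gripper_width"],1),"| shift cm",np.round(d,2),"turn",None if w is None else np.round(w,3))
E
python3 - <<'E'
from h import *
f=viewer.grab_frame("top"); im=f["img"]; hsv=cv2.cvtColor(im,cv2.COLOR_RGB2HSV)
m=np.zeros(im.shape[:2],np.uint8); m[150:255,235:337]=1
g=m*((hsv[...,1]>140)).astype(np.uint8)
c=max(cv2.findContours(g,0,1)[0],key=cv2.contourArea); r=cv2.minAreaRect(c); b=cv2.boxPoints(r)
print("sat",im[190,290],hsv[190,290],hsv[190,245]); print(r); print(np.round([px2w(f,p,10)[:2] for p in b]))
for a,b2 in(((545/1.5,279/1.5),(571.5/1.5,409/1.5)),):
    A,B=px2w(f,a,18)[:2],px2w(f,b2,18)[:2]; print("keeper",A,B,(A+B)/2,np.linalg.norm(A-B),np.degrees(np.arctan2(*(A-B)[::-1])))
rel([460,-115,320],0)
E
```

```text
sat [142  97  65] [ 12 138 142] [ 15 105 124]
((287.93292236328125, 202.60365295410156), (86.57831573486328, 84.92184448242188), 6.34019136428833)
[[ 409.   29.]
 [ 702.   -7.]
 [ 663. -306.]
 [ 372. -261.]]
keeper [ 586.36785608 -395.86850266] [ 292.70114671 -439.29406636] [ 439.53450139 -417.58128451] 296.86009460813295 8.411577738189468
pos [ 152.7 -554.3  228. ] rot [180.   -0.   15.4] t 1.15 w 91.0 | shift cm [ 41.29 -34.2   -9.2 ] turn [ 0.    -0.     0.269]
```

step_arm(plan=[2.75, -2.28, -0.6, 0, 0, 0, 2.75, -2.28, -0.6, 0, 0, 0, 2.75, -2.28, -0.6, 0, 0, 0, 2.75, -2.28, -0.6, 0, 0, 0, 2.75, -2.28, -0.6, 0, 0, 0])

```text
time_s: 1.57
ee_pos: [255.6, -406.5, 258.3]
ee_rot: [180.0, -0.0, 15.4]
force: [-0.5, -0.3, 0.1]
gripper_width: 91.1
gripper_force: 0.0
```

step_arm(plan=[2.75, -2.28, -0.6, 0, 0, 0, 2.75, -2.28, -0.6, 0, 0, 0, 2.75, -2.28, -0.6, 0, 0, 0, 2.75, -2.28, -0.6, 0, 0, 0, 2.75, -2.28, -0.6, 0, 0, 0])

```text
time_s: 1.98
ee_pos: [357.9, -259.9, 288.5]
ee_rot: [180.0, -0.0, 15.4]
force: [0.2, 0.7, 1.0]
gripper_width: 91.5
gripper_force: 0.0
```

step_arm(plan=[2.75, -2.28, -0.6, 0, 0, 0, 2.75, -2.28, -0.6, 0, 0, 0, 0, 0, 0, 0, 0, 0.12, 0, 0, 0, 0, 0, 0.12, 0, 0, 0, 0, 0, 0.1])

```text
time_s: 2.4
ee_pos: [398.7, -202.1, 300.2]
ee_rot: [180.0, -0.0, -4.3]
force: [-0.5, -0.3, -1.2]
gripper_width: 91.4
gripper_force: 0.0
```

```bash
python3 - <<'E'
from h import *
f=viewer.grab_frame("wrist"); save(f,"w1"); print(f["position"],f["attitude"],f["fx"])
for k in("carrying_rack","honing_rack"): print(k,[(np.round(o["location"]),round(o["score"],2),np.round(px2w(f,o["location"],0)[:2])) for o in viewer.pinpoint(k,f)[:2]])
rel([484,190,300],-4)
E
```

```text
[ 468.48261325 -206.74388788  457.57796424] [ 1.65645542e+02 -6.66042109e-02 -9.42378788e+01] 277.73275272463536
carrying_rack [(array([201., 124.]), 0.79, array([ 469., -118.]))]
honing_rack []
pos [ 398.2 -202.8  300. ] rot [179.99  -0.    -3.92] t 2.55 w 91.4 | shift cm [ 5.870e+00 -3.978e+01 -1.000e-02] turn [ 0.    -0.     0.001]
```

View pics/w1.png

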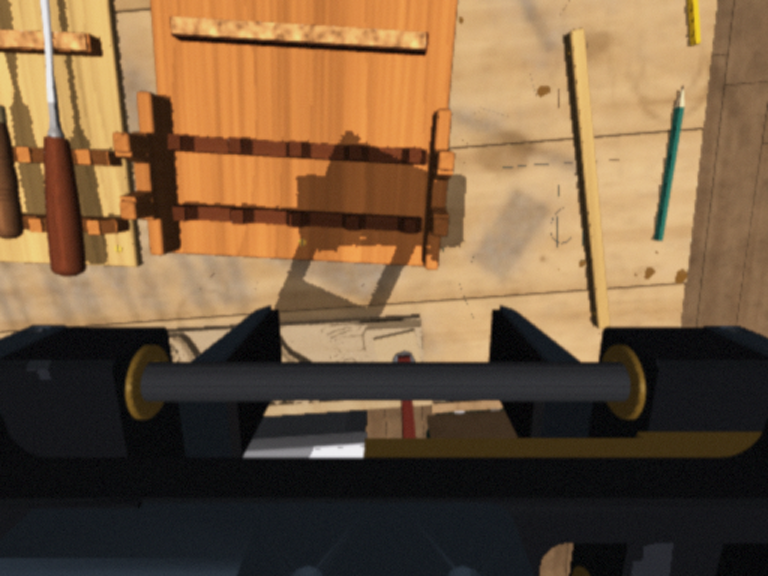

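step_arm(plan=[0.1, -3.8, 0, 0, 0, 0, 0.1, -3.8, 0, 0, 0, 0, 0.1, -3.8, 0, 0, 0, 0, 0.1, -3.8, 0, 0, 0, 0, 0.1, -3.8, 0, 0, 0, 0])

```text
time_s: 2.97
ee_pos: [416.4, -12.5, 300.1]
ee_rot: [180.0, -0.0, -4.0]
force: [0.3, -0.5, 0.3]
gripper_width: 91.3
gripper_force: 0.0
```

step_arm(plan=[0.1, -3.8, 0, 0, 0, 0, 0.1, -3.8, 0, 0, 0, 0, 0.1, -3.8, 0, 0, 0, 0, 0.1, -3.8, 0, 0, 0, 0, 0, 0, 0, 0, 0, 0])

```text
time_s: 3.38
ee_pos: [431.9, 143.0, 299.7]
ee_rot: [-179.8, -0.0, -3.6]
force: [-0.5, 0.2, 0.7]
gripper_width: 91.3
gripper_force: 0.0
```

```bash
python3 - <<'E'
from h import *
P=np.array([468.48261325,-206.74388788,457.57796424]);A=[1.65645542e+02,-6.66042109e-02,-9.42378788e+01]
f=viewer.grab_frame("wrist"); save(f,"w2"); print(f["position"],f["attitude"],f["cx"],f["cy"])
g=dict(f); g["position"]=P; g["attitude"]=A
q=lambda p,z:px2w(g,(p[0]/1.5,p[1]/1.5),z)[:2]
L,Rr=q((128,175),92),q((442,192),92)
print("cheeks",L,Rr,(L+Rr)/2,np.linalg.norm(L-Rr),"yaw",np.degrees(np.arctan2(*(L-Rr)[::-1]))-90)
a,b=q((577,32),18),q((600,325),18); print("keeper",a,b,(a+b)/2,np.linalg.norm(a-b),np.degrees(np.arctan2(*(a-b)[::-1])))
for k in("honing_rack","carrying_rack"): print(k,[(np.round(o["location"]),round(o["score"],2),np.round(px2w(f,o["location"],0)[:2])) for o in viewer.pinpoint(k,f)[:2]])
for k in("gouge_12mm","gouge_25mm","gouge_18mm","gouge_8mm"): print(k,[(np.round(o["location"]),round(o["score"],2),np.round(px2w(f,o["location"],34)[:2])) for o in viewer.pinpoint(k,f)[:2]])
rel([484,190,300],-4)
E
```

```text
[501.77339596 138.52353087 457.1478721 ] [ 1.65626400e+02  1.57392089e-01 -9.35598482e+01] 256.4945338630098 190.66844483239635
cheeks [488.12357997   9.53434948] [ 454.39349808 -255.30173293] [ 471.25853902 -122.88369173] 266.97540892590865 yaw -7.25823409720725
keeper [ 589.27962717 -397.92869884] [ 293.60221355 -435.31468025] [ 441.44092036 -416.62168954] 298.0316166610538 7.2063394382123604
honing_rack [(array([228., 127.]), 0.59, array([493., 186.]))]
carrying_rack [(array([422., 126.]), 0.69, array([ 475., -125.]))]
gouge_12mm [(array([169.,  84.]), 0.73, array([558., 262.]))]
gouge_25mm [(array([205.,  83.]), 0.57, array([557., 210.])), (array([284.,  90.]), 0.48, array([541.,  98.]))]
gouge_18mm [(array([246.,  84.]), 0.59, array([551., 152.]))]
gouge_8mm [(array([287.,  95.]), 0.8, array([533.,  94.]))]
pos [431.5 136.3 300. ] rot [ 1.7998e+02 -1.0000e-02 -4.1800e+00] t 3.73 w 91.0 | shift cm [ 4.84 -5.74  0.  ] turn [ 0.    -0.    -0.003]
```

View pics/w2.png

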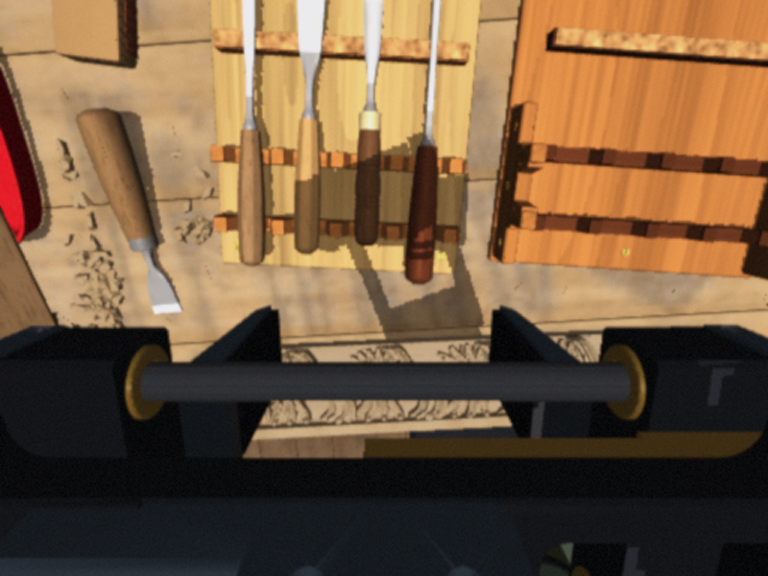

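```bash
python3 - <<'E'
from h import *
f=viewer.grab_frame("wrist"); print(f["position"],f["attitude"])
q=lambda p,z:px2w(f,(p[0]/1.5,p[1]/1.5),z)[:2]
pts=np.array([q(p,z) for p,z in (((251,191),46),((308,193),46),((368,196),46),((424,199),46))]); print(pts)
ys=np.array([84,28,-28,-84])
# fit origin+yaw+: pts = o + ys*(-sin,cos)
def res(v): return (v[:2]+np.outer(ys,[-np.sin(v[2]),np.cos(v[2])])-pts).ravel()
from scipy.optimize import least_squares
r=least_squares(res,[490,180,-.1]); print(r.x[:2],np.degrees(r.x[2]),r.fun.round(1))
for a,b in(((211,153),(466,166)),((215,223),(457,235))):
    A,B=q(a,50),q(b,50); print("rail",A,B,(A+B)/2,np.degrees(np.arctan2(*(A-B)[::-1]))-90)
# blades/handle direction: handle end vs blade
for a,b in(((250,262),(250,30)),((308,250),(311,30)),((368,242),(373,30)),((420,278),(436,30))):
    A,B=q(a,46),q(b,46); print("g yaw",np.degrees(np.arctan2(*(B-A)[::-1])))
# carrying left cheek mid prongs
print("carry left cheek slot",q((526,162),92), "rail far/near at left",q((540,152),50),q((530,225),50))
E
```

```text
[501.37729377 131.70163779 457.44135372] [ 1.65633974e+02 -6.01462348e-02 -9.41466119e+01]
[[499.77424258 260.5058493 ]
 [493.93506914 205.99507174]
 [486.92993142 148.53112121]
 [480.17832953  94.71049757]]
[490.20439317 177.43563495] -6.762428969002616 [ 0.3  0.3 -0.4 -0.8 -0.   1.1  0.1 -0.7]
rail [536.77302754 291.21314334] [507.90673605  54.18315129] [522.3398818  172.69814732] -6.94347643820214
rail [472.25159126 298.72613521] [443.54145087  64.53415757] [457.89652106 181.63014639] -6.989149354632062
g yaw -8.733191220322176
g yaw -7.534387582962176
g yaw -6.061597339736552
g yaw -6.540848186031806
carry left cheek slot [506.82232778  11.71864238] rail far/near at left [515.48455014 -15.00045203] [448.14053259  -6.63995707]
```

```bash
python3 - <<'E'
from h import *
f=viewer.grab_frame("wrist"); print(f["position"],f["attitude"])
np.savez("w3.npz",position=f["position"],attitude=f["attitude"],fx=f["fx"],fy=f["fy"],cx=f["cx"],cy=f["cy"],img=f["img"])
c=f["img"][0:200,130:512]; cv2.imwrite("pics/w3.png",cv2.resize(c[:,:,::-1],None,fx=2,fy=2,interpolation=cv2.INTER_CUBIC))
E
```

```text
[501.39282468 131.77149258 457.46973761] [ 1.65637562e+02 -5.43593119e-02 -9.41507313e+01]
```

View pics/w3.png

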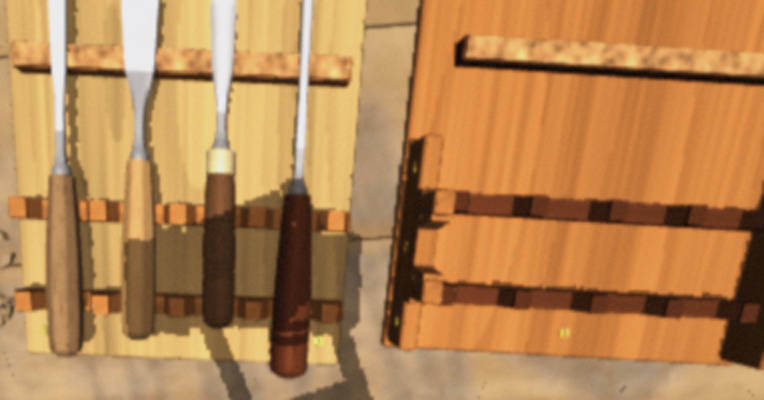

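```bash
python3 - <<'E'
from h import *
f=dict(np.load("w3.npz"))
q=lambda p,z:px2w(f,(p[0]/2+130,p[1]/2),z)[:2]
pts=np.array([q(p,46) for p in ((64,254),(140,258),(219,260.5),(292,265))]); print(pts)
ys=np.array([84,28,-28,-84])
def res(v): return (v[:2]+np.outer(ys,[-np.sin(v[2]),np.cos(v[2])])-pts).ravel()
from scipy.optimize import least_squares
r=least_squares(res,[490,180,-.1]); print(r.x[:2],np.degrees(r.x[2]),r.fun.round(1))
for a,b in(((10,206),(350,221)),((15,300),(340,311))):
    A,B=q(a,50),q(b,50); print("rail",A,B,(A+B)/2,np.degrees(np.arctan2(*(A-B)[::-1]))-90)
for a,b in(((64,345),(58,20)),((140,330),(140,20)),((219,320),(224,20)),((289,370),(306,20))):
    A,B=q(a,46),q(b,46); print("g yaw",np.degrees(np.arctan2(*(B-A)[::-1])))
L=q((438,246.5),92); print("carry left slot",L)
y=np.radians(-7); print("carry origin from it",L-136*np.array([-np.sin(y),np.cos(y)]))
rel([490,184,300],-7)
E
```

```text
[[500.85060411 268.23615221]
 [494.07453858 213.86152382]
 [488.17465505 157.02158362]
 [481.15646343 104.46038523]]
[491.06406529 185.89491122] -6.760555829687289 [ 0.1  1.1  0.3 -0.2 -0.4  1.1  0.  -2. ]
rail [536.08322026 299.48560309] [508.75004635  62.25526822] [522.41663331 180.87043566] -6.572516199201971
rail [471.00698505 307.67544828] [445.78853329  71.42360448] [458.39775917 189.54952638] -6.092905536377813
g yaw -7.937732577905156
g yaw -7.038754456809972
g yaw -5.970928267208832
g yaw -5.938927057346768
carry left slot [488.23250574  13.72895833]
carry origin from it [ 471.65827503 -121.25731829]
pos [431.6 136.5 300.1] rot [ 1.80e+02 -1.00e-02 -4.18e+00] t 3.83 w 91.1 | shift cm [ 5.48 -5.16  0.01] turn [ 0.    -0.     0.049]
```

Wrist views: handles at crop px (64,254),(140,258),(219,260),(292,265); carrying cheek prong tops at (443,203) and (433,290). Racks: honing ≈(491,186), carrying ≈(471.5,−122), both yaw ≈ −6.8°. Next, the 8 mm gouge.

step_arm(plan=[0, 0, 0, 0, 0, 0.046, 1.8, 0.93, 3, 0, 0, 0, 1.8, 0.93, 3, 0, 0, 0, 1.72, 0.93, 3, 0, 0, 0, 0, 0, 3, 0, 0, 0], hand=4.4)

```text
time_s: 4.25
ee_pos: [484.0, 101.5, 179.0]
ee_rot: [180.0, -0.2, -6.9]
force: [0.1, 0.5, 0.0]
gripper_width: 61.0
gripper_force: 0.0
```

step_arm(plan=[0, 0, 3, 0, 0, 0, 0, 0, 0, 0, 0, 0, 0, 0, 0, 0, 0, 0])

```text
time_s: 4.5
ee_pos: [480.4, 102.9, 149.3]
ee_rot: [179.9, 0.2, -6.8]
force: [0.7, 0.1, 0.8]
gripper_width: 44.2
gripper_force: 0.0
```

```bash
python3 - <<'E'
from h import *
rel([481.1,102.5,41],-6.8)
f=viewer.grab_frame("wrist"); save(f,"w4"); print(f["position"],f["attitude"])
for x in(-20,0,20): print(w2px(f,[481.1+x*.993,102.5-x*.118,46]))
E
```

```text
pos [480.4 102.9 149.3] rot [ 1.7994e+02  1.7000e-01 -6.7700e+00] t 4.5 w 44.2 | shift cm [ 0.1   0.02 10.83] turn [0.001 0.003 0.001]
[550.4818689   95.27565625 306.49594801] [ 1.65458051e+02 -1.02960817e-01 -9.67344626e+01]
[np.float64(256.978739037899), np.float64(212.37336736924482)]
[np.float64(257.002970085657), np.float64(192.83939313045067)]
[np.float64(257.02812071334046), np.float64(172.56409516705284)]
```

View pics/w4.png

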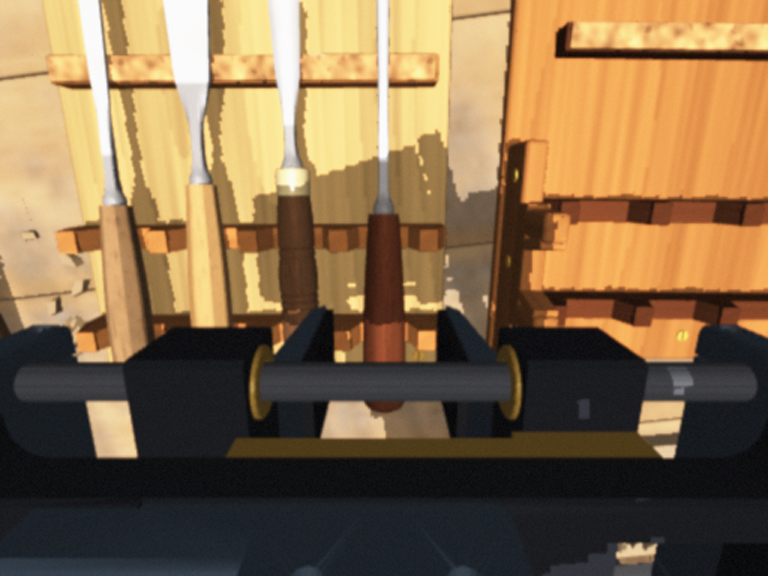

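step_arm(plan=[0.1, 0, 3, 0, 0, 0, 0, 0, 3, 0, 0, 0, 0, 0, 2.5, 0, 0, 0, 0, 0, 1.5, 0, 0, 0, 0, 0, 0.7, 0, 0, 0])

```text
time_s: 4.97
ee_pos: [482.8, 103.6, 43.2]
ee_rot: [-180.0, -0.1, -6.7]
force: [0.5, 0.6, -0.5]
gripper_width: 44.0
gripper_force: 0.0
```

step_arm(plan=[0, 0, 0, 0, 0, 0, 0, 0, 0, 0, 0, 0, 0, 0, 0, 0, 0, 0, 0, 0, 0, 0, 0, 0], hand=1.5, newtons=30)

```text
time_s: 5.3
ee_pos: [483.6, 103.8, 44.7]
ee_rot: [-179.9, -0.2, -6.7]
force: [0.0, -0.3, 4.2]
gripper_width: 25.5
gripper_force: 30.0
```

step_arm(plan=[0, 0, -2, 0, 0, 0, 0, 0, -2.5, 0, 0, 0, 0, 0, -2.5, 0, 0, 0, 0, 0, -2, 0, 0, 0, 0, 0, -1, 0, 0, 0])

```text
time_s: 5.72
ee_pos: [483.6, 103.8, 146.3]
ee_rot: [-179.9, -0.3, -6.7]
force: [0.4, -0.3, -1.4]
gripper_width: 25.7
gripper_force: 30.0
```

step_arm(plan=[0.14, 2, 0, 0, 0, 0, 0.17, 3.2, 0, 0, 0, 0, 0.17, 3.4, 0, 0, 0, 0, 0.17, 3.4, 0, 0, 0, 0, 0.17, 3.4, 0, 0, 0, 0])

```text
time_s: 6.13
ee_pos: [471.6, -51.7, 143.0]
ee_rot: [180.0, -0.0, -6.7]
force: [1.5, -0.2, -1.1]
gripper_width: 25.3
gripper_force: 30.0
```

step_arm(plan=[0.17, 3.4, 0, 0, 0, 0, 0.17, 3.4, 0, 0, 0, 0, 0.17, 3.4, 0, 0, 0, 0, 0.17, 3.2, 0, 0, 0, 0, 0.2, 2, 0, 0, 0, 0])

```text
time_s: 6.55
ee_pos: [462.3, -207.2, 142.9]
ee_rot: [179.9, -0.0, -6.8]
force: [0.8, -0.1, -1.3]
gripper_width: 25.7
gripper_force: 30.0
```

step_arm(plan=[0, 0, 0, 0, 0, 0, 0, 0, 0, 0, 0, 0, 0, 0, 0, 0, 0, 0])

```text
time_s: 6.8
ee_pos: [462.6, -203.7, 142.7]
ee_rot: [-180.0, 0.0, -6.7]
force: [0.2, 0.4, -1.2]
gripper_width: 25.3
gripper_force: 30.0
```

```bash
python3 - <<'E'
from h import *
c=np.array([471.5,-122]);u=np.array([.118,.993])
print(c-84*u); rel([*(c-84*u),42],-6.8)
f=viewer.grab_frame("wrist"); save(f,"w5"); print(f["position"],f["attitude"])
for y in (84,28,-28,-84): print(y,[np.round(np.array(w2px(f,[*(c+y*u+x*np.array([.993,-.118])),50]))*1.5) for x in(-33,0,33)])
E
```

```text
[ 461.588 -205.412]
pos [ 462.6 -203.7  142.7] rot [-1.7996e+02  5.0000e-02 -6.7200e+00] t 6.8 w 25.3 | shift cm [-0.07  0.19 10.07] turn [-0.001  0.001  0.001]
[ 532.25344365 -211.50308343  300.05548756] [ 1.65577779e+02 -3.64995941e-03 -9.66900659e+01]
84 [array([127., 345.]), array([119., 296.]), array([110., 243.])]
28 [array([214., 345.]), array([209., 296.]), array([203., 243.])]
-28 [array([301., 345.]), array([298., 296.]), array([296., 244.])]
-84 [array([388., 346.]), array([388., 296.]), array([388., 244.])]
```

View pics/w5.png

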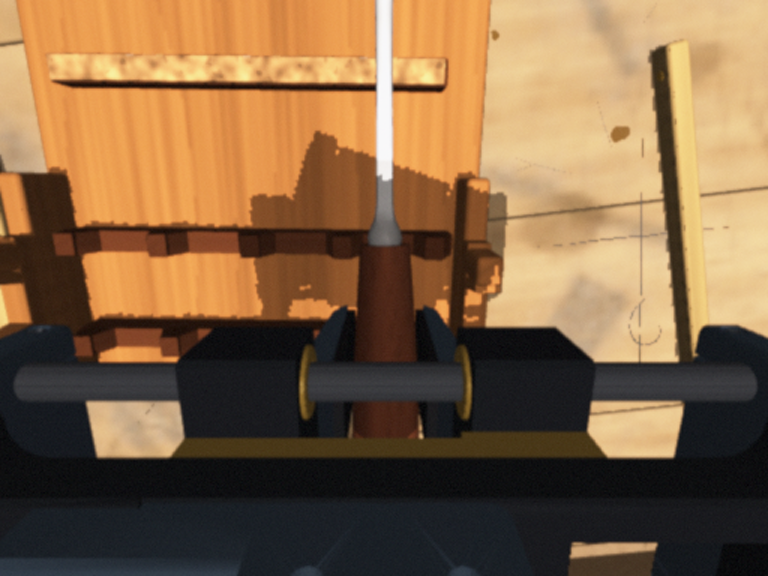

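step_arm(plan=[0, 0.19, 2.5, 0, 0, 0, 0, 0, 2.5, 0, 0, 0, 0, 0, 2.4, 0, 0, 0, 0, 0, 1.5, 0, 0, 0, 0, 0, 0.9, 0, 0, 0])

```text
time_s: 7.27
ee_pos: [461.6, -204.4, 43.6]
ee_rot: [-179.9, 0.2, -6.6]
force: [-7.6, 6.2, 45.9]
gripper_width: 25.2
gripper_force: 30.0
```

step_arm(plan=[0, 0, 0, 0, 0, 0, 0, 0, 0, 0, 0, 0])

```text
time_s: 7.43
ee_pos: [463.1, -205.5, 45.1]
ee_rot: [180.0, -0.0, -6.6]
force: [-0.1, -0.4, -1.3]
gripper_width: 25.5
gripper_force: 30.0
```

step_arm(plan=[0, 0, 0, 0, 0, 0, 0, 0, 0, 0, 0, 0, 0, 0, 0, 0, 0, 0], hand=4.4)

```text
time_s: 7.68
ee_pos: [463.1, -206.2, 45.5]
ee_rot: [180.0, -0.1, -6.7]
force: [0.2, -0.3, -0.0]
gripper_width: 42.4
gripper_force: 0.0
```

step_arm(plan=[0, 0, -2, 0, 0, 0, 0, 0, -3, 0, 0, 0, 0, 0, -3, 0, 0, 0, 0, 0, -2, 0, 0, 0, 0, 0, 0, 0, 0, 0])

```text
time_s: 8.1
ee_pos: [465.5, -207.6, 149.7]
ee_rot: [179.8, -0.6, -6.7]
force: [-0.5, -0.5, -0.2]
gripper_width: 43.9
gripper_force: 0.0
```

```bash
python3 - <<'E'
from h import *
rel([487.7,158.1,142],-6.8)
f=viewer.grab_frame("wrist"); save(f,"w6")
E
```

```text
pos [ 465.5 -207.6  149.7] rot [179.81  -0.56  -6.72] t 8.1 w 43.9 | shift cm [ -2.08 -36.58   0.63] turn [ 0.003 -0.01   0.001]
```

View pics/w6.png

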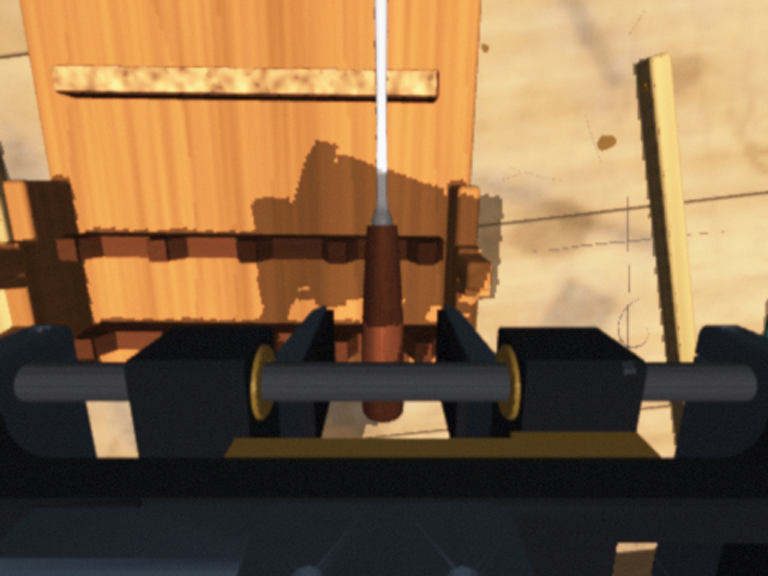

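The 8 mm gouge lies in the rightmost notch, its handle at px (382,320), across both rails. Next is the 18 mm.

step_arm(plan=[-0.18, -2, 0, 0, 0, 0, -0.18, -3.2, 0, 0, 0, 0, -0.18, -3.4, 0, 0, 0, 0, -0.18, -3.4, 0, 0, 0, 0, -0.18, -3.4, 0, 0, 0, 0])

```text
time_s: 8.57
ee_pos: [470.7, -50.8, 143.7]
ee_rot: [180.0, 0.1, -6.8]
force: [0.8, 0.4, -0.0]
gripper_width: 43.9
gripper_force: 0.0
```

step_arm(plan=[-0.18, -3.4, 0, 0, 0, 0, -0.18, -3.4, 0, 0, 0, 0, -0.18, -3.4, 0, 0, 0, 0, -0.18, -3.4, 0, 0, 0, 0, -0.18, -3.4, 0, 0, 0, 0])

```text
time_s: 8.98
ee_pos: [481.6, 119.1, 143.6]
ee_rot: [179.9, 0.1, -6.7]
force: [0.2, -1.0, -0.2]
gripper_width: 43.9
gripper_force: 0.0
```

step_arm(plan=[-0.18, -2.6, 0, 0, 0, 0, -0.1, -1.5, 0, 0, 0, 0, 0, 0, 0, 0, 0, 0, 0, 0, 0, 0, 0, 0, 0, 0, 0, 0, 0, 0])

```text
time_s: 9.4
ee_pos: [484.0, 157.8, 144.1]
ee_rot: [179.9, 0.1, -6.7]
force: [-0.6, 0.3, 0.5]
gripper_width: 44.0
gripper_force: 0.0
```

```bash
python3 - <<'E'
from h import *
rel([487.7,158.1,41],-6.8)
f=viewer.grab_frame("wrist"); q=f["img"][150,:,:].astype(int); cv2.imwrite("pics/w7.png",cv2.resize(f["img"][60:260,100:420,::-1],None,fx=1.5,fy=1.5))
print([round(v,1) for v in w2px(f,[487.7,158.1,46])])
E
```

```text
pos [484.  157.8 144.1] rot [ 1.7992e+02  1.0000e-01 -6.7200e+00] t 9.4 w 44.0 | shift cm [ 0.38 -0.08 10.3 ] turn [0.001 0.002 0.001]
[np.float64(255.9), np.float64(191.4)]
```

View pics/w7.png

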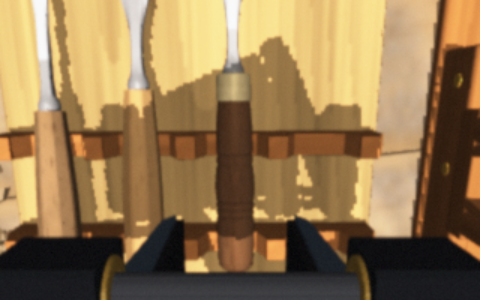

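The 18 mm handle sits centred between the fingers at px ≈(257,165).

step_arm(plan=[0.3, 0, 3, 0, 0, 0, 0, 0, 3, 0, 0, 0, 0, 0, 2.5, 0, 0, 0, 0, 0, 1.3, 0, 0, 0, 0, 0, 0.5, 0, 0, 0])

```text
time_s: 9.87
ee_pos: [486.0, 156.5, 39.6]
ee_rot: [179.9, 0.3, -6.8]
force: [-0.3, -0.4, -0.5]
gripper_width: 44.0
gripper_force: 0.0
```

step_arm(plan=[0, 0, 0, 0, 0, 0, 0, 0, 0, 0, 0, 0, 0, 0, 0, 0, 0, 0, 0, 0, 0, 0, 0, 0], hand=1.3, newtons=30)

```text
time_s: 10.2
ee_pos: [488.6, 158.3, 43.1]
ee_rot: [-180.0, -0.1, -6.7]
force: [1.5, -0.6, 0.9]
gripper_width: 21.3
gripper_force: 30.0
```

step_arm(plan=[0, 0, -2, 0, 0, 0, 0, 0, -2.5, 0, 0, 0, 0, 0, -2.5, 0, 0, 0, 0, 0, -2, 0, 0, 0, 0, 0, -1, 0, 0, 0])

```text
time_s: 10.62
ee_pos: [489.1, 158.8, 145.3]
ee_rot: [-179.9, -0.3, -6.7]
force: [1.0, 0.4, -0.9]
gripper_width: 21.9
gripper_force: 30.0
```

step_arm(plan=[0.14, 2, 0, 0, 0, 0, 0.17, 3.2, 0, 0, 0, 0, 0.17, 3.4, 0, 0, 0, 0, 0.17, 3.4, 0, 0, 0, 0, 0.17, 3.4, 0, 0, 0, 0])

```text
time_s: 11.03
ee_pos: [477.2, 3.1, 141.9]
ee_rot: [180.0, -0.0, -6.7]
force: [0.9, -0.5, -1.1]
gripper_width: 21.6
gripper_force: 30.0
```

step_arm(plan=[0.17, 3.4, 0, 0, 0, 0, 0.17, 3.4, 0, 0, 0, 0, 0.17, 3.4, 0, 0, 0, 0, 0.17, 3.2, 0, 0, 0, 0, 0.2, 2, 0, 0, 0, 0])

```text
time_s: 11.45
ee_pos: [467.9, -152.2, 141.9]
ee_rot: [179.9, -0.0, -6.8]
force: [0.4, 0.2, -1.4]
gripper_width: 21.6
gripper_force: 30.0
```

step_arm(plan=[0, 0, 0, 0, 0, 0, 0, 0, 0, 0, 0, 0, 0, 0, 0, 0, 0, 0])

```text
time_s: 11.7
ee_pos: [468.2, -149.0, 141.7]
ee_rot: [-180.0, 0.0, -6.7]
force: [-0.1, 0.4, -1.1]
gripper_width: 21.3
gripper_force: 30.0
```

```bash
python3 - <<'E'
from h import *
c=np.array([471.5,-122]);u=np.array([.118,.993])
rel([*(c-28.5*u),41],-6.8)
E
```

```text
pos [ 468.2 -149.   141.7] rot [-1.7997e+02  4.0000e-02 -6.7200e+00] t 11.7 w 21.3 | shift cm [1.000e-02 1.400e-01 1.007e+01] turn [-0.001  0.001  0.001]
```

step_arm(plan=[0, 0.14, 2.5, 0, 0, 0, 0, 0, 2.5, 0, 0, 0, 0, 0, 2.2, 0, 0, 0, 0, 0, 1.2, 0, 0, 0, 0, 0, 0.6, 0, 0, 0])

```text
time_s: 12.12
ee_pos: [467.2, -149.1, 50.2]
ee_rot: [-179.9, 0.2, -6.6]
force: [-0.3, -0.7, -0.7]
gripper_width: 21.5
gripper_force: 30.0
```

step_arm(plan=[0, 0, 0.3, 0, 0, 0, 0, 0, 0.3, 0, 0, 0, 0, 0, 0.2, 0, 0, 0, 0, 0, 0.1, 0, 0, 0, 0, 0, 0, 0, 0, 0])

```text
time_s: 12.53
ee_pos: [468.7, -151.0, 43.4]
ee_rot: [180.0, -0.1, -6.7]
force: [0.1, -1.0, -0.8]
gripper_width: 21.8
gripper_force: 30.0
```

step_arm(plan=[0, 0, 0, 0, 0, 0, 0, 0, 0, 0, 0, 0, 0, 0, 0, 0, 0, 0], hand=4.4)

```text
time_s: 12.78
ee_pos: [468.8, -151.1, 43.4]
ee_rot: [180.0, -0.1, -6.7]
force: [-1.2, 0.0, 0.5]
gripper_width: 38.4
gripper_force: 0.0
```

step_arm(plan=[0, 0, -2, 0, 0, 0, 0, 0, -3, 0, 0, 0, 0, 0, -3, 0, 0, 0, 0, 0, -2, 0, 0, 0, 0, 0, 0, 0, 0, 0])

```text
time_s: 13.2
ee_pos: [471.3, -152.0, 147.5]
ee_rot: [179.9, -0.6, -6.7]
force: [1.1, 0.2, 0.3]
gripper_width: 44.0
gripper_force: 0.0
```

```bash
python3 - <<'E'
from h import *
rel([494.4,213.8,142],-6.8)
f=viewer.grab_frame("wrist"); cv2.imwrite("pics/w8.png",cv2.resize(f["img"][0:300,:,::-1],None,fx=1.3,fy=1.3))
E
```

```text
pos [ 471.3 -152.   147.5] rot [179.87  -0.56  -6.72] t 13.2 w 44.0 | shift cm [ -1.99 -36.6    0.45] turn [ 0.002 -0.01   0.001]
```

View pics/w8.png

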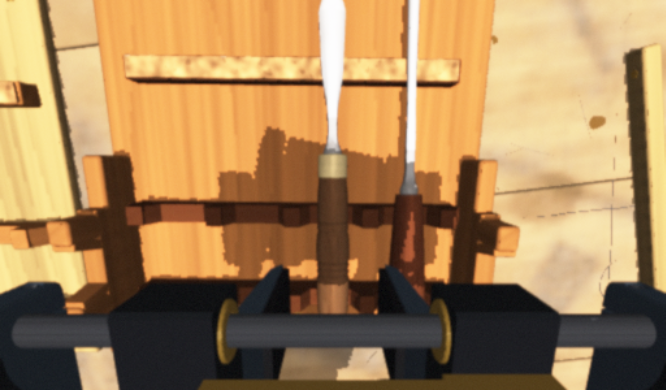

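Both gouges are seated: the 18 mm at px (332,220), the 8 mm at (408,240). Next is the 25 mm.

step_arm(plan=[-0.14, -2, 0, 0, 0, 0, -0.14, -3.2, 0, 0, 0, 0, -0.14, -3.4, 0, 0, 0, 0, -0.14, -3.4, 0, 0, 0, 0, -0.14, -3.4, 0, 0, 0, 0])

```text
time_s: 13.67
ee_pos: [478.4, 4.1, 141.6]
ee_rot: [180.0, 0.1, -6.8]
force: [-0.1, -0.4, 0.5]
gripper_width: 43.6
gripper_force: 0.0
```

step_arm(plan=[-0.14, -3.4, 0, 0, 0, 0, -0.14, -3.4, 0, 0, 0, 0, -0.14, -3.4, 0, 0, 0, 0, -0.14, -3.4, 0, 0, 0, 0, -0.14, -3.4, 0, 0, 0, 0])

```text
time_s: 14.08
ee_pos: [491.3, 173.8, 141.5]
ee_rot: [179.9, 0.1, -6.7]
force: [-0.4, -0.5, 0.8]
gripper_width: 43.9
gripper_force: 0.0
```

step_arm(plan=[-0.14, -2.6, 0, 0, 0, 0, -0.06, -1.5, 0, 0, 0, 0, 0, 0, 0, 0, 0, 0, 0, 0, 0, 0, 0, 0, 0, 0, 0, 0, 0, 0])

```text
time_s: 14.5
ee_pos: [494.5, 212.5, 141.9]
ee_rot: [179.9, 0.1, -6.7]
force: [-0.5, -0.1, 0.0]
gripper_width: 44.0
gripper_force: 0.0
```

```bash
python3 - <<'E'
from h import *
rel([494.4,213.8,41],-6.8)
f=viewer.grab_frame("wrist"); cv2.imwrite("pics/w9.png",cv2.resize(f["img"][60:260,100:420,::-1],None,fx=1.5,fy=1.5))
E
```

```text
pos [494.5 212.5 141.9] rot [ 1.7991e+02  1.1000e-01 -6.7200e+00] t 14.5 w 44.0 | shift cm [-0.   -0.15 10.09] turn [0.002 0.002 0.001]
```

View pics/w9.png

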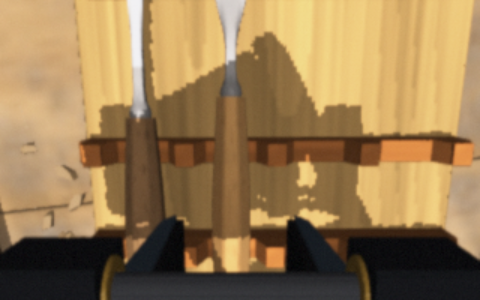

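The 25 mm handle is at px ≈(254,160), 1.5 mm left of centre, which I correct on the way down.

step_arm(plan=[0, -0.15, 3, 0, 0, 0, 0, 0, 3, 0, 0, 0, 0, 0, 2.5, 0, 0, 0, 0, 0, 1.1, 0, 0, 0, 0, 0, 0.5, 0, 0, 0])

```text
time_s: 14.97
ee_pos: [493.9, 213.0, 39.7]
ee_rot: [179.9, 0.2, -6.8]
force: [-1.2, -1.0, 0.4]
gripper_width: 44.0
gripper_force: 0.0
```

step_arm(plan=[0, 0, 0, 0, 0, 0, 0, 0, 0, 0, 0, 0, 0, 0, 0, 0, 0, 0, 0, 0, 0, 0, 0, 0], hand=1.3, newtons=30)

```text
time_s: 15.3
ee_pos: [496.3, 214.9, 43.2]
ee_rot: [-179.9, -0.1, -6.7]
force: [-0.3, -0.6, 0.8]
gripper_width: 22.8
gripper_force: 30.0
```

step_arm(plan=[0, 0, -2, 0, 0, 0, 0, 0, -2.5, 0, 0, 0, 0, 0, -2.5, 0, 0, 0, 0, 0, -2, 0, 0, 0, 0, 0, -1, 0, 0, 0])

```text
time_s: 15.72
ee_pos: [496.7, 215.5, 145.3]
ee_rot: [-179.8, -0.3, -6.7]
force: [0.9, -0.6, -1.1]
gripper_width: 23.3
gripper_force: 30.0
```

step_arm(plan=[0.14, 2, 0, 0, 0, 0, 0.17, 3.2, 0, 0, 0, 0, 0.17, 3.4, 0, 0, 0, 0, 0.17, 3.4, 0, 0, 0, 0, 0.17, 3.4, 0, 0, 0, 0])

```text
time_s: 16.13
ee_pos: [484.8, 59.7, 141.8]
ee_rot: [180.0, 0.0, -6.7]
force: [-0.4, -0.7, -0.8]
gripper_width: 23.0
gripper_force: 30.0
```

step_arm(plan=[0.17, 3.4, 0, 0, 0, 0, 0.17, 3.4, 0, 0, 0, 0, 0.17, 3.4, 0, 0, 0, 0, 0.17, 3.2, 0, 0, 0, 0, 0.2, 2, 0, 0, 0, 0])

```text
time_s: 16.55
ee_pos: [475.3, -95.6, 141.8]
ee_rot: [179.9, 0.0, -6.8]
force: [-0.8, 1.3, -1.6]
gripper_width: 22.8
gripper_force: 30.0
```

step_arm(plan=[0, 0, 0, 0, 0, 0, 0, 0, 0, 0, 0, 0, 0, 0, 0, 0, 0, 0])

```text
time_s: 16.8
ee_pos: [475.9, -92.4, 141.7]
ee_rot: [-180.0, 0.0, -6.7]
force: [0.0, 0.4, -1.8]
gripper_width: 23.2
gripper_force: 30.0
```

```bash
python3 - <<'E'
from h import *
c=np.array([471.5,-122]);u=np.array([.118,.993])
rel([*(c+27*u),41],-6.8)
E
```

```text
pos [475.9 -92.4 141.7] rot [-1.7997e+02  4.0000e-02 -6.7300e+00] t 16.8 w 23.2 | shift cm [-0.09  0.29 10.07] turn [-0.     0.001  0.001]
```

step_arm(plan=[-0.05, 0.22, 2.5, 0, 0, 0, 0, 0, 2.5, 0, 0, 0, 0, 0, 2.2, 0, 0, 0, 0, 0, 1.2, 0, 0, 0, 0, 0, 0.6, 0, 0, 0])

```text
time_s: 17.22
ee_pos: [474.2, -93.5, 50.1]
ee_rot: [-180.0, 0.2, -6.6]
force: [-0.6, 0.5, -0.9]
gripper_width: 22.9
gripper_force: 30.0
```

step_arm(plan=[0, 0, 0.3, 0, 0, 0, 0, 0, 0.3, 0, 0, 0, 0, 0, 0.2, 0, 0, 0, 0, 0, 0.1, 0, 0, 0, 0, 0, 0, 0, 0, 0])

```text
time_s: 17.63
ee_pos: [475.9, -95.1, 43.4]
ee_rot: [180.0, -0.1, -6.7]
force: [0.6, -0.4, -1.2]
gripper_width: 23.0
gripper_force: 30.0
```

step_arm(plan=[0, 0, 0, 0, 0, 0, 0, 0, 0, 0, 0, 0, 0, 0, 0, 0, 0, 0], hand=4.4)

```text
time_s: 17.88
ee_pos: [475.9, -95.3, 43.4]
ee_rot: [180.0, -0.1, -6.7]
force: [0.1, 0.7, -0.4]
gripper_width: 40.3
gripper_force: 0.0
```

step_arm(plan=[0, 0, -2, 0, 0, 0, 0, 0, -3, 0, 0, 0, 0, 0, -3, 0, 0, 0, 0, 0, -2, 0, 0, 0, 0, 0, 0, 0, 0, 0])

```text
time_s: 18.3
ee_pos: [478.5, -95.8, 147.5]
ee_rot: [179.9, -0.6, -6.7]
force: [1.1, -0.1, 0.3]
gripper_width: 44.1
gripper_force: 0.0
```

step_arm(plan=[-0.14, -2, 0, 0, 0, 0, -0.14, -3.2, 0, 0, 0, 0, -0.14, -3.4, 0, 0, 0, 0, -0.14, -3.4, 0, 0, 0, 0, -0.14, -3.4, 0, 0, 0, 0])

```text
time_s: 18.72
ee_pos: [486.1, 59.9, 142.4]
ee_rot: [180.0, 0.0, -6.8]
force: [1.2, -0.1, -0.7]
gripper_width: 44.1
gripper_force: 0.0
```

step_arm(plan=[-0.14, -3.4, 0, 0, 0, 0, -0.14, -3.4, 0, 0, 0, 0, -0.14, -3.4, 0, 0, 0, 0, -0.14, -3.4, 0, 0, 0, 0, -0.14, -3.4, 0, 0, 0, 0])

```text
time_s: 19.13
ee_pos: [498.9, 229.8, 142.2]
ee_rot: [180.0, 0.0, -6.7]
force: [0.5, -0.1, -1.2]
gripper_width: 44.0
gripper_force: 0.0
```

step_arm(plan=[-0.14, -2.6, 0, 0, 0, 0, -0.06, -1.6, 0, 0, 0, 0, 0, 0, 0, 0, 0, 0, 0, 0, 0, 0, 0, 0, 0, 0, 0, 0, 0, 0])

```text
time_s: 19.55
ee_pos: [502.0, 268.9, 142.5]
ee_rot: [179.9, 0.1, -6.7]
force: [0.2, -0.1, -1.0]
gripper_width: 43.7
gripper_force: 0.0
```

```bash
python3 - <<'E'
from h import *
rel([501,269.3,41],-6.8)
f=viewer.grab_frame("wrist"); cv2.imwrite("pics/w10.png",cv2.resize(f["img"][0:260,:,::-1],None,fx=1.5,fy=1.5))
E
```

```text
pos [502.  268.9 142.5] rot [ 1.7991e+02  5.0000e-02 -6.7500e+00] t 19.55 w 43.7 | shift cm [-0.1  -0.04 10.15] turn [0.002 0.001 0.001]
```

View pics/w10.png

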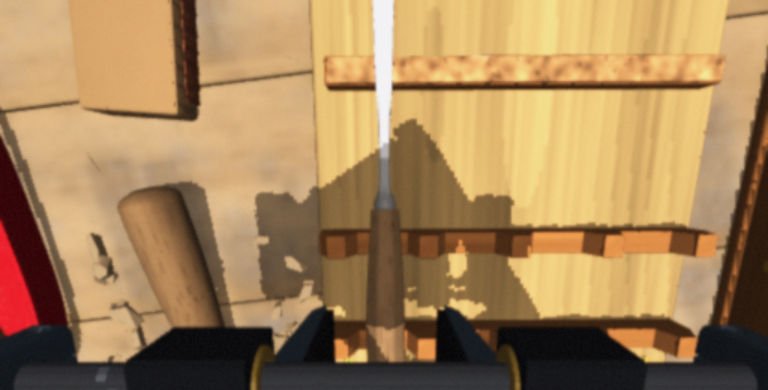

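The 12 mm handle is centred at px (257,180), so I repeat the transfer.

step_arm(plan=[-0.1, 0, 3, 0, 0, 0, 0, 0, 3, 0, 0, 0, 0, 0, 2.5, 0, 0, 0, 0, 0, 1.2, 0, 0, 0, 0, 0, 0.5, 0, 0, 0])

```text
time_s: 20.02
ee_pos: [500.0, 268.1, 38.7]
ee_rot: [179.8, 0.2, -6.8]
force: [0.5, 0.0, 0.3]
gripper_width: 44.3
gripper_force: 0.0
```

step_arm(plan=[0, 0, 0, 0, 0, 0, 0, 0, 0, 0, 0, 0, 0, 0, 0, 0, 0, 0, 0, 0, 0, 0, 0, 0], hand=1.3, newtons=30)

```text
time_s: 20.35
ee_pos: [502.3, 270.4, 42.3]
ee_rot: [-179.9, -0.1, -6.7]
force: [1.2, -1.3, 1.1]
gripper_width: 23.5
gripper_force: 30.0
```

step_arm(plan=[0, 0, -2, 0, 0, 0, 0, 0, -2.5, 0, 0, 0, 0, 0, -2.5, 0, 0, 0, 0, 0, -2, 0, 0, 0, 0, 0, -1, 0, 0, 0])

```text
time_s: 20.77
ee_pos: [502.8, 271.1, 144.5]
ee_rot: [-179.8, -0.3, -6.7]
force: [1.1, 0.2, -1.2]
gripper_width: 23.8
gripper_force: 30.0
```

step_arm(plan=[0.14, 2, 0, 0, 0, 0, 0.17, 3.2, 0, 0, 0, 0, 0.17, 3.4, 0, 0, 0, 0, 0.17, 3.4, 0, 0, 0, 0, 0.17, 3.4, 0, 0, 0, 0])

```text
time_s: 21.18
ee_pos: [490.9, 115.2, 140.8]
ee_rot: [180.0, 0.0, -6.7]
force: [0.6, -1.1, -1.1]
gripper_width: 23.4
gripper_force: 30.0
```

step_arm(plan=[0.17, 3.4, 0, 0, 0, 0, 0.17, 3.4, 0, 0, 0, 0, 0.17, 3.4, 0, 0, 0, 0, 0.17, 3.2, 0, 0, 0, 0, 0.2, 2, 0, 0, 0, 0])

```text
time_s: 21.6
ee_pos: [481.3, -40.0, 140.9]
ee_rot: [179.9, 0.0, -6.8]
force: [0.1, 0.2, -1.7]
gripper_width: 23.6
gripper_force: 30.0
```

step_arm(plan=[0, 0, 0, 0, 0, 0, 0, 0, 0, 0, 0, 0, 0, 0, 0, 0, 0, 0])

```text
time_s: 21.85
ee_pos: [482.1, -37.0, 140.8]
ee_rot: [-180.0, 0.0, -6.7]
force: [0.3, -0.3, -1.5]
gripper_width: 23.8
gripper_force: 30.0
```

```bash
python3 - <<'E'
from h import *
c=np.array([471.5,-122]);u=np.array([.118,.993])
rel([*(c+83*u),41],-6.8)
E
```

```text
pos [482.1 -37.  140.8] rot [-1.7998e+02  1.0000e-02 -6.7300e+00] t 21.85 w 23.8 | shift cm [-0.05  0.27  9.98] turn [-0.     0.     0.001]
```

step_arm(plan=[-0.03, 0.22, 2.5, 0, 0, 0, 0, 0, 2.5, 0, 0, 0, 0, 0, 2.1, 0, 0, 0, 0, 0, 1.2, 0, 0, 0, 0, 0, 0.6, 0, 0, 0])

```text
time_s: 22.27
ee_pos: [480.6, -38.2, 50.2]
ee_rot: [-180.0, 0.2, -6.6]
force: [-0.4, 0.6, -1.6]
gripper_width: 23.4
gripper_force: 30.0
```

step_arm(plan=[0, 0, 0.3, 0, 0, 0, 0, 0, 0.3, 0, 0, 0, 0, 0, 0.2, 0, 0, 0, 0, 0, 0.1, 0, 0, 0, 0, 0, 0, 0, 0, 0])

```text
time_s: 22.68
ee_pos: [482.1, -39.6, 43.3]
ee_rot: [180.0, -0.1, -6.7]
force: [0.3, -0.1, -1.1]
gripper_width: 23.4
gripper_force: 30.0
```

step_arm(plan=[0, 0, 0, 0, 0, 0, 0, 0, 0, 0, 0, 0, 0, 0, 0, 0, 0, 0], hand=4.4)

```text
time_s: 22.93
ee_pos: [482.1, -39.8, 43.4]
ee_rot: [180.0, -0.1, -6.7]
force: [-0.1, -0.4, 0.4]
gripper_width: 40.9
gripper_force: 0.0
```

step_arm(plan=[0, 0, -2, 0, 0, 0, 0, 0, -3, 0, 0, 0, 0, 0, -3.5, 0, 0, 0, 0, 0, -3.5, 0, 0, 0, 0, 0, -3.5, 0, 0, 0])

```text
time_s: 23.35
ee_pos: [481.3, -39.7, 199.8]
ee_rot: [180.0, -0.0, -6.7]
force: [0.6, 0.4, 0.4]
gripper_width: 44.1
gripper_force: 0.0
```

step_arm(plan=[0, 2, -2, 0, 0, 0, 0, 3.5, -0.5, 0, 0, 0, 0, 3.5, 0, 0, 0, 0, 0, 3.5, 0, 0, 0, 0, 0, 3.5, 0, 0, 0, 0])

```text
time_s: 23.77
ee_pos: [462.6, -200.0, 223.6]
ee_rot: [180.0, -0.1, -6.7]
force: [1.2, 0.2, -0.1]
gripper_width: 43.9
gripper_force: 0.0
```

step_arm(plan=[0, 3.5, 0, 0, 0, 0, 0, 3.5, 0, 0, 0, 0, 0, 3.5, 0, 0, 0, 0, 0, 3.5, 0, 0, 0, 0, 0, 3, 0, 0, 0, 0])

```text
time_s: 24.18
ee_pos: [442.5, -369.7, 223.1]
ee_rot: [180.0, -0.0, -6.8]
force: [-0.2, -0.2, -0.3]
gripper_width: 44.2
gripper_force: 0.0
```

step_arm(plan=[0, 1.5, 0, 0, 0, 0, 0, 0, 0, 0, 0, -0.085, 0, 0, 0, 0, 0, -0.085, 0, 0, 0, 0, 0, -0.083, 0, 0, 0, 0, 0, 0])

```text
time_s: 24.6
ee_pos: [441.3, -381.8, 222.9]
ee_rot: [-180.0, 0.0, 7.9]
force: [0.4, -0.1, 0.9]
gripper_width: 43.9
gripper_force: 0.0
```

```bash
python3 - <<'E'
from h import *
s=sensors.state()
rel([440.5,-417,150],7.8)
f=viewer.grab_frame("wrist"); save(f,"w11"); print(f["position"],f["attitude"],sensors.state()["qpos"])
for v in(-150,0,150): print(np.round(np.array(w2px(f,[440.5+v*.991,-417+v*.136,18]))*1.5))
E
```

```text
pos [ 441.3 -381.8  222.9] rot [-179.97    0.      7.85] t 24.6 w 43.9 | shift cm [-0.56  3.48  7.29] turn [-0.001  0.     0.001]
[ 510.75196455 -371.91079379  380.3529722 ] [ 1.65611776e+02 -1.93758818e-02 -8.21132975e+01] [-4.19968494e+01  1.92754715e+01  8.89359798e+01  1.53758918e-02
  7.18017214e+01  4.03058649e+01]
[420. 418.]
[424. 267.]
[429.  83.]
```

View pics/w11.png

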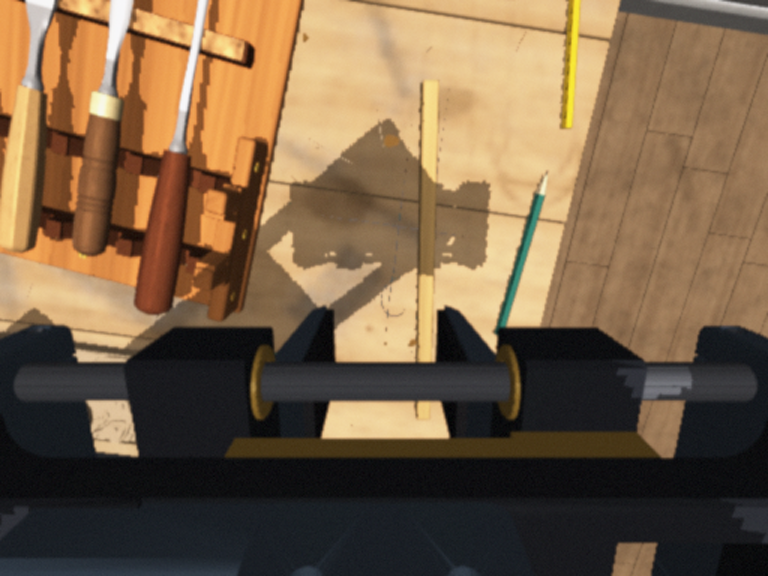

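The keeper runs px (430,81)–(423,418), about 2.5 mm right of prediction, and all gouges are seated. Now the keeper pickup.

step_arm(plan=[-0.2, 1.2, 3.3, 0, 0, 0, -0.2, 1.2, 3.3, 0, 0, 0, -0.1, 1.3, 3.3, 0, 0, 0, 0, 0, 3.3, 0, 0, 0, 0, 0, 3, 0, 0, 0])

```text
time_s: 25.07
ee_pos: [441.3, -419.6, 59.3]
ee_rot: [-180.0, 0.0, 7.6]
force: [0.5, -0.0, -0.1]
gripper_width: 44.2
gripper_force: 0.0
```

step_arm(plan=[0, 0, 1.5, 0, 0, 0, 0, 0, 0.8, 0, 0, 0, 0, 0, 0, 0, 0, 0, 0, 0, 0, 0, 0, 0, 0, 0, 0, 0, 0, 0])

```text
time_s: 25.48
ee_pos: [442.4, -420.4, 39.6]
ee_rot: [179.9, -0.1, 7.8]
force: [-0.8, 0.6, -0.0]
gripper_width: 44.2
gripper_force: 0.0
```

```bash
python3 - <<'E'
from h import *
rel([440.3,-419.4,18],8)
E
```

```text
pos [ 442.4 -420.4   39.6] rot [ 1.7985e+02 -1.2000e-01  7.7600e+00] t 25.48 w 44.2 | shift cm [-0.2  -0.13  2.16] turn [ 0.003 -0.002 -0.004]
```

step_arm(plan=[-0.2, -0.1, 0.9, 0, 0, 0, 0, 0, 0.6, 0, 0, 0, 0, 0, 0.4, 0, 0, 0, 0, 0, 0.2, 0, 0, 0, 0, 0, 0, 0, 0, 0])

```text
time_s: 25.9
ee_pos: [439.0, -418.6, 16.3]
ee_rot: [-180.0, 0.0, 7.8]
force: [-0.1, 0.2, -0.1]
gripper_width: 44.3
gripper_force: 0.0
```

step_arm(plan=[0, 0, 0, 0, 0, 0, 0, 0, 0, 0, 0, 0, 0, 0, 0, 0, 0, 0, 0, 0, 0, 0, 0, 0, 0, 0, 0, 0, 0, 0], hand=0.5, newtons=30)

```text
time_s: 26.32
ee_pos: [439.4, -419.0, 17.2]
ee_rot: [180.0, -0.0, 7.8]
force: [-1.0, 0.1, 1.2]
gripper_width: 14.0
gripper_force: 30.0
```

step_arm(plan=[0, 0, -1, 0, 0, 0, 0, 0, -2.5, 0, 0, 0, 0, 0, -3, 0, 0, 0, 0, 0, -3, 0, 0, 0, 0, 0, -3, 0, 0, 0])

```text
time_s: 26.73
ee_pos: [439.1, -418.7, 143.9]
ee_rot: [180.0, -0.0, 7.8]
force: [0.8, -0.4, -0.7]
gripper_width: 13.7
gripper_force: 30.0
```

step_arm(plan=[0, 0, -2.5, 0, 0, 0, 0, 0, -1, 0, 0, 0, 0, 0, 0, 0, 0, 0, 0, 0, 0, 0, 0, 0, 0, 0, 0, 0, 0, 0])

```text
time_s: 27.15
ee_pos: [438.5, -418.0, 175.0]
ee_rot: [-179.8, 0.1, 7.8]
force: [0.2, -0.1, -1.5]
gripper_width: 13.8
gripper_force: 30.0
```

```bash
python3 - <<'E'
from h import *
rel([471.5,-122,150],83)
f=viewer.grab_frame("wrist"); save(f,"w12",1.3); print(f["position"],f["attitude"])
T=sensors.state(); Rm=R.from_euler('xyz',T["ee_rot"],degrees=True)
for v in(-153,0,153): print(np.round(np.array(w2px(f,np.array(T["ee_pos"])+Rm.apply([v,0,0])))*1.3))
E
```

```text
pos [ 438.5 -418.   175. ] rot [-1.7983e+02  1.3000e-01  7.7800e+00] t 27.15 w 13.8 | shift cm [  7.29 -28.87   2.57] turn [-0.004  0.    -1.313]
[ 508.2883314  -408.48175556  332.26753513] [ 1.65480726e+02  1.15604504e-01 -8.21843026e+01]
[334. 555.]
[334. 309.]
[334. -78.]
```

View pics/w12.png

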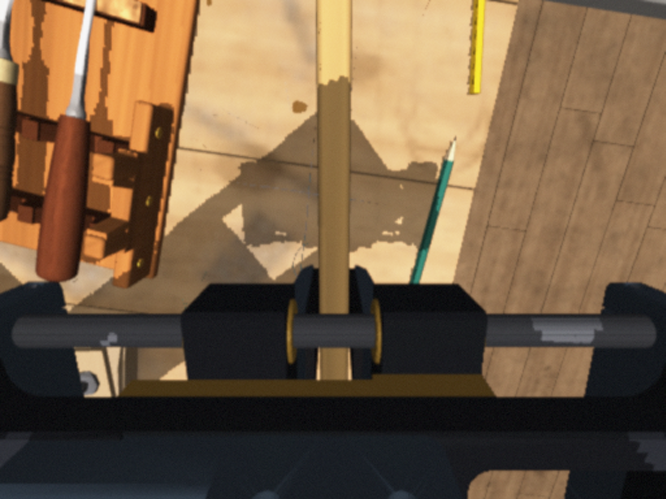

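The keeper is held square in the jaws along the tool x axis. I turn it 75° and carry it over.

step_arm(plan=[0, 0, 0, 0, 0, -0.06, 0, 0, 0, 0, 0, -0.12, 0, 0, 0, 0, 0, -0.12, 0, 0, 0, 0, 0, -0.12, 0, 0, 0, 0, 0, -0.12])

```text
time_s: 27.62
ee_pos: [438.7, -418.3, 174.9]
ee_rot: [-179.8, 0.0, 39.1]
force: [1.0, -0.5, -0.5]
gripper_width: 13.4
gripper_force: 30.0
```

step_arm(plan=[0, 0, 0, 0, 0, -0.12, 0, 0, 0, 0, 0, -0.12, 0, 0, 0, 0, 0, -0.12, 0, 0, 0, 0, 0, -0.12, 0, 0, 0, 0, 0, -0.12])

```text
time_s: 28.03
ee_pos: [438.7, -418.3, 174.9]
ee_rot: [-179.8, -0.1, 73.4]
force: [0.1, 0.5, -0.9]
gripper_width: 13.8
gripper_force: 30.0
```

step_arm(plan=[0, 0, 0, 0, 0, -0.12, 0, 0, 0, 0, 0, -0.053, 0, 0, 0, 0, 0, 0, 1.5, 0, 0, 0, 0, 0, 3, 0, 0, 0, 0, 0])

```text
time_s: 28.45
ee_pos: [444.5, -375.3, 175.6]
ee_rot: [-179.9, 0.0, 82.7]
force: [-0.6, -0.1, -0.5]
gripper_width: 13.8
gripper_force: 30.0
```

step_arm(plan=[3.5, -0.05, 0, 0, 0, 0, 3.5, -0.05, 0, 0, 0, 0, 3.5, -0.05, 0, 0, 0, 0, 3.5, -0.05, 0, 0, 0, 0, 3.5, -0.05, 0, 0, 0, 0])

```text
time_s: 28.87
ee_pos: [462.8, -197.6, 176.3]
ee_rot: [-179.9, -0.1, 82.9]
force: [0.5, 0.4, -0.4]
gripper_width: 13.8
gripper_force: 30.0
```

step_arm(plan=[3, 0, 0, 0, 0, 0, 2, 0, 0, 0, 0, 0, 1, 0, 0, 0, 0, 0, 0, 0, 0, 0, 0, 0, 0, 0, 0, 0, 0, 0])

```text
time_s: 29.28
ee_pos: [470.7, -140.6, 176.7]
ee_rot: [-180.0, 0.0, 83.0]
force: [0.3, -0.7, -0.7]
gripper_width: 14.0
gripper_force: 30.0
```

```bash
python3 - <<'E'
from h import *
rel([471.5-.2,-122-1.5,120],83)
E
```

```text
pos [ 470.7 -140.6  176.7] rot [-1.7998e+02  3.0000e-02  8.3050e+01] t 29.28 w 14.0 | shift cm [ 1.71 -0.15  5.67] turn [-0.     0.001  0.001]
```

step_arm(plan=[0.7, -0.15, 2, 0, 0, 0, 0.6, 0, 2, 0, 0, 0, 0.4, 0, 1.2, 0, 0, 0, 0, 0, 0.5, 0, 0, 0, 0, 0, 0, 0, 0, 0])

```text
time_s: 29.7
ee_pos: [470.7, -124.5, 118.8]
ee_rot: [-179.8, 0.0, 82.9]
force: [-0.7, -0.5, 0.3]
gripper_width: 13.7
gripper_force: 30.0
```

step_arm(plan=[0, 0, 0, 0, 0, 0, 0, 0, 0, 0, 0, 0])

```text
time_s: 29.87
ee_pos: [472.2, -124.6, 120.7]
ee_rot: [179.9, 0.0, 82.9]
force: [-0.0, -0.6, -0.6]
gripper_width: 13.6
gripper_force: 30.0
```

```bash
python3 - <<'E'
from h import *
rel([471.3,-123.5,82],83)
for n in("top","scene","wrist"):
    f=viewer.grab_frame(n)
    for k,z in(("keeper",103),("carrying_rack",0),("gouge_12mm",34),("gouge_25mm",34),("gouge_18mm",34),("gouge_8mm",34)):
        print(n,k,[(round(o["score"],2),np.round(px2w(f,o["location"],z)[:2])) for o in viewer.pinpoint(k,f)[:2]])
E
```

```text
pos [ 472.2 -124.6  120.7] rot [1.799e+02 3.000e-02 8.295e+01] t 29.87 w 13.6 | shift cm [ 0.1  -0.11  3.87] turn [ 0.002  0.001 -0.001]
top keeper [(0.39, array([ 646., -389.]))]
top carrying_rack []
top gouge_12mm [(0.7, array([542., -43.]))]
top gouge_25mm []
top gouge_18mm []
top gouge_8mm []
scene keeper [(0.8, array([ 491., -153.]))]
scene carrying_rack [(0.6, array([ 460., -132.]))]
scene gouge_12mm [(0.44, array([517., -39.]))]
scene gouge_25mm [(0.45, array([ 535., -121.]))]
scene gouge_18mm [(0.63, array([ 512., -153.]))]
scene gouge_8mm [(0.66, array([ 513., -203.]))]
wrist keeper [(0.85, array([ 473., -120.]))]
wrist carrying_rack [(0.76, array([ 471., -119.]))]
wrist gouge_12mm [(0.58, array([537., -46.]))]
wrist gouge_25mm [(0.71, array([ 529., -100.])), (0.71, array([ 471., -112.]))]
wrist gouge_18mm []
wrist gouge_8mm []
```

step_arm(plan=[0.1, -0.05, 1, 0, 0, 0, 0, 0, 0.8, 0, 0, 0, 0, 0, 0.6, 0, 0, 0, 0, 0, 0.4, 0, 0, 0, 0, 0, 0.3, 0, 0, 0])

```text
time_s: 31.33
ee_pos: [470.9, -122.5, 88.3]
ee_rot: [-179.9, -0.0, 83.0]
force: [-0.4, 0.1, -0.1]
gripper_width: 14.1
gripper_force: 30.0
```

step_arm(plan=[0, 0, 0.3, 0, 0, 0, 0, 0, 0.2, 0, 0, 0, 0, 0, 0.1, 0, 0, 0, 0, 0, 0, 0, 0, 0, 0, 0, 0, 0, 0, 0])

```text
time_s: 31.75
ee_pos: [471.3, -122.6, 83.1]
ee_rot: [180.0, 0.0, 83.0]
force: [-0.2, 0.5, -1.1]
gripper_width: 13.4
gripper_force: 30.0
```

step_arm(plan=[0, 0, 0.1, 0, 0, 0, 0, 0, 0.05, 0, 0, 0, 0, 0, 0, 0, 0, 0])

```text
time_s: 32.0
ee_pos: [471.1, -122.6, 81.4]
ee_rot: [180.0, 0.0, 83.0]
force: [-0.6, -0.4, -0.6]
gripper_width: 13.5
gripper_force: 30.0
```

step_arm(plan=[0, 0, 0, 0, 0, 0, 0, 0, 0, 0, 0, 0, 0, 0, 0, 0, 0, 0, 0, 0, 0, 0, 0, 0], hand=3.5)

```text
time_s: 32.33
ee_pos: [471.2, -122.6, 81.5]
ee_rot: [180.0, 0.0, 83.0]
force: [-0.2, -0.3, -0.0]
gripper_width: 34.6
gripper_force: 0.0
```

step_arm(plan=[0, 0, -0.5, 0, 0, 0, 0, 0, -1.5, 0, 0, 0, 0, 0, -3, 0, 0, 0, 0, 0, -3, 0, 0, 0, 0, 0, -3, 0, 0, 0])

```text
time_s: 32.75
ee_pos: [470.8, -122.5, 192.9]
ee_rot: [-180.0, 0.0, 83.0]
force: [0.1, -0.0, 0.3]
gripper_width: 35.2
gripper_force: 0.0
```

step_arm(plan=[0, -2.5, -3, 0, 0, 0, 0, -3, -2, 0, 0, 0, 0, -3, 0, 0, 0, 0, 0, -2, 0, 0, 0, 0, 0, 0, 0, 0, 0, 0])

```text
time_s: 33.17
ee_pos: [363.2, -109.0, 242.2]
ee_rot: [-180.0, 0.0, 83.0]
force: [-0.0, -0.9, -0.7]
gripper_width: 35.1
gripper_force: 0.0
```

```bash
python3 - <<'E'
from h import *
rel([471.3,-123.5,82],83)
for n in("top","scene","wrist"):
    f=viewer.grab_frame(n)
    np.savez(n+"_f.npz",**{k:f[k] for k in("position","attitude","fx","fy","cx","cy","img")})
    for k,z in(("keeper",64),("carrying_rack",0),("gouge_12mm",34),("gouge_25mm",34),("gouge_18mm",34),("gouge_8mm",34)):
        print(n,k,[(round(o["score"],2),np.round(px2w(f,o["location"],z)[:2])) for o in viewer.pinpoint(k,f)[:2]])
    # numeric check of keeper ends: pale profile along the expected top axis
    if n!="wrist": continue
    c=np.array([471.5,-122]);u=np.array([.122,.9925])
    for v in range(-170,171,10):
        p=w2px(f,[*(c+v*u),82]); 
        if 0<=p[0]<511 and 0<=p[1]<383: print(v,np.round(p),f["img"][int(round(p[1])),int(round(p[0]))])
E
```

```text
pos [ 363.2 -109.   242.2] rot [-1.7996e+02  1.0000e-02  8.2980e+01] t 33.17 w 35.1 | shift cm [-0.11 10.92 16.01] turn [-0.001  0.    -0.   ]
top keeper [(0.6, array([ 464., -116.]))]
top carrying_rack [(0.63, array([ 467., -125.]))]
top gouge_12mm [(0.79, array([544., -50.]))]
top gouge_25mm [(0.78, array([ 540., -100.]))]
top gouge_18mm [(0.71, array([ 521., -157.]))]
top gouge_8mm [(0.72, array([ 500., -210.])), (0.65, array([ 524., -103.]))]
scene keeper [(0.63, array([ 473., -134.])), (0.33, array([496., -66.]))]
scene carrying_rack []
scene gouge_12mm [(0.65, array([535., -60.]))]
scene gouge_25mm [(0.65, array([ 541., -125.]))]
scene gouge_18mm [(0.6, array([ 525., -157.]))]
scene gouge_8mm [(0.7, array([ 505., -202.]))]
wrist keeper [(0.72, array([ 473., -121.]))]
wrist carrying_rack [(0.66, array([ 470., -116.]))]
wrist gouge_12mm [(0.72, array([538., -44.]))]
wrist gouge_25mm [(0.65, array([ 530., -100.]))]
wrist gouge_18mm [(0.88, array([ 534., -160.]))]
wrist gouge_8mm []
-170 [336. 307.] [14 15 16]
-160 [336. 300.] [68 50 22]
-150 [337. 293.] [69 51 25]
-140 [338. 287.]
[... 204 characters left out ...]

-60 [342. 229.] [ 9 11 10]
-50 [343. 221.] [ 8  8 12]
-40 [344. 213.] [239 204 128]
-30 [344. 205.] [137 106  64]
-20 [345. 197.] [137 106  62]
-10 [346. 189.] [139 108  61]
0 [346. 181.] [135 105  60]
10 [347. 172.] [140 109  65]
20 [348. 164.] [138 107  63]
30 [349. 155.] [141 110  64]
40 [349. 146.] [191 150  93]
50 [350. 137.] [241 208 131]
60 [351. 128.] [241 210 130]
70 [352. 119.] [242 211 132]
80 [352. 110.] [243 212 133]
90 [353. 100.] [243 213 135]
100 [354.  90.] [244 214 135]
110 [355.  80.] [245 215 135]
120 [356.  70.] [245 217 137]
130 [356.  60.] [247 220 140]
140 [357.  50.] [247 220 138]
150 [358.  39.] [247 222 141]
160 [359.  28.] [84 67 45]
170 [360.  17.] [152  93  48]
```

The keeper's pale profile ends between 150 and 160 mm from the rack centre (153 expected), so it is seated and centred. The wrist-view gouge positions found match their notches. Handing in.

```bash
python3 -c "
from workcell import env
print(env.job_done())"
```

```text
the job is handed in; nothing more can be done
None
```

I moved all four gouges to the carrying rack in their original order (12, 25, 18 and 8 mm from left to right) and laid the keeper centred in both forks. The job is handed in at about 33 s; no verdict came back, and I checked the final keeper fit by measurement, not by eye.

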